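# Lay out the hub parts on their shadow mats

## Robot

A 7-joint arm with a two-finger parallel gripper is mounted at the origin on the work surface. World frame = base frame: x ahead of the robot, y to its left, z up, the work surface at z = 0. Lengths are in mm, angles in rad, forces in N, time in s.
With the tool pointing down it reaches from about 400 to 875 mm from the base axis. Payload 19.3 kg.
Tool frame: the origin (TCP) lies at the very end of the fingers, on their centre line; the grasp point (between the pads) lies 19 mm behind it (grip_point_offset is the z of the grasp point in the tool frame, in mm); z points along the fingers, x is the direction in which the jaws open and shut, and the axes are right-handed (so a half turn about z gives the same grasp; the last joint's range is limited). The gripper opens to 85 mm and grips with 20 to 120 N. Pads are 22 mm wide; open, the fingers measure 114 mm over their backs; the gripper's body (76 mm by 85 mm) begins 54 mm behind the grasp point. The pads swing forward as they close: fully open they stand 13 mm farther back than shut.
Start: joints at [-1.24, 0.521, -0.036, 1.599, 0.021, 1.021, -0.113], TCP at [243.864, 575.452, 231.291] pointing down, gripper open.
Joint ranges: [-2.91, 2.91], [-0.3, 2.13], [-1.5, 1.42], [0.17, 2.43], [-1.26, 4.41], [0.16, 1.93], [-2.52, 2.52]. Speed limits (rad/s): [1.89, 1.89, 2.39, 2.39, 3.01, 3.01, 3.01].

## Interface

Orientations are given as a 3x3 rotation matrix whose columns are the frame's x, y, z axes.
In Python, from workcell import movep, movel, goto_joints, open_gripper, clamp, wait, inverse_kinematics, read_state, camera, PlanningError, finish_job, grip_point_offset gives the robot as it stands. Calls block until the motion is done:
- movep(position, orientation): joint-space move of the TCP to a pose.
- movel(position, frame=None, max_speed=150, guard=None): straight line of the TCP; frame=None keeps the orientation; max_speed is the mean speed in mm/s. With guard (N) it stops when the force on the tool has changed by that much, and returns True; else False.
- goto_joints(angles): joint-space move.
- open_gripper() and clamp(): open the fingers fully, or close them until they stop; the grip force is fixed at half the most.
- wait(seconds).
- inverse_kinematics(position, orientation): joint angles nearest the present ones, or None.
- read_state(): the state.
- camera(name): name is "scene" or "top" or "wrist"; returns a dict with "image" (384x512x3 uint8, blue, green, red), "range_z" (384x512 float32, mm along the optical axis (not along the pixel's ray), 0 where there is no reading), "fx", "fy", "cx", "cy" (pixels), "cam_to_world" (4x4, takes a point from camera to world coordinates). Camera axes: x right, y up, looking along -z (the intrinsics and any distortion apply to the point x, -y, -z); pixel columns grow to the right and rows downward; lengths in mm; the calibration is good to about 2 mm. A picture is of the moment at which its call begins.
A pose or a line that the arm cannot do raises PlanningError and nothing moves.
- finish_job(): hands the job in, once; it reports no verdict.
The state is a dict: "time": time; "qpos": joint angles; "qvel": joint speeds; "joint_efforts": joint torques, N m; "eef_pos": TCP position; "tool_rot": TCP orientation; "ft_force": force on the tool from outside, world axes, zero at the start; "torque": the same for the moment, N m; "finger_gap": finger opening in mm.
Only numpy, scipy, OpenCV 4.12 (cv2) and the standard library are available. Lean on these libraries where they do the work, as an engineer would, in place of code of your own. Each camera call takes 0.05 s, during which the arm holds its last target. There are 200 camera calls.

## Task

Get the wheel hub parts on the bench ready for reassembly: set each of the four parts (large bearing, small bearing, brake pad, square flange) down flat in the middle of the black mat that shows its own silhouette, with the brake pad and the flange turned to line up with theirs. Set them down without dropping them, and leave the carton and the wrench where they lie.

Things in the scene. Friction and masses are not known exactly. Their poses are not given: they have to be found in the camera images.
- large_bearing_mid (a point): Large wheel bearing: a plain steel ring lying flat, 62 mm outside diameter, 34 mm hole, 20 mm high, about 0.24 kg. The point is its centre, half-way up (10 mm above what it lies on); z is its axis. Its turn does not matter.
- small_bearing_mid (a point): Small wheel bearing: a plain steel ring lying flat, 40 mm outside diameter, 20 mm hole, 16 mm high, about 0.10 kg. The point is its centre, half-way up (8 mm above what it lies on); z is its axis. Its turn does not matter.
- brake_pad_mid (a point): Brake pad lying flat, friction block up: oblong body 78 mm long (x) by 44 mm wide (y), 18 mm high, on a 6 mm dark steel plate with a 22 mm wide ear, 13 mm long, at each end (104 mm overall along x); a thin black groove crosses the grey block. About 0.26 kg. Looks the same after a half turn. Grip it across the 44 mm width. The point is its centre, half-way up (9 mm above what it lies on); x is along its length, z up.
- flange_mid (a point): Square aluminium flange: a plate 62 by 62 mm, 8 mm thick, with four bolt holes, lying flat, and on its middle an upright round boss, 34 mm in diameter, whose top is 38 mm above the underside. About 0.30 kg. Grip it by the boss, fingertips above the plate. The point is its centre, 19 mm above the underside (on the boss, 11 mm above the plate's top); x and y are parallel to the plate's edges, z up. It is the same after any quarter turn.
- large_bearing_mat_top (a point): Mat for the large bearing. The mat is a fixed round black rubber mat, 116 mm in diameter and 6 mm thick, with a flush white silhouette in its middle. The point is the centre of its top face, 6 mm above the bench; z is up. Its silhouette is a white ring, 66 mm outside diameter with a 30 mm black middle.
- small_bearing_mat_top (a point): Mat for the small bearing. The mat is a fixed round black rubber mat, 116 mm in diameter and 6 mm thick, with a flush white silhouette in its middle. The point is the centre of its top face, 6 mm above the bench; z is up. Its silhouette is a white ring, 44 mm outside diameter with a 16 mm black middle.
- brake_pad_mat_top (a point): Mat for the brake pad. The mat is a fixed round black rubber mat, 116 mm in diameter and 6 mm thick, with a flush white silhouette in its middle. The point is the centre of its top face, 6 mm above the bench; z is up, x is along the silhouette's length. Its silhouette is a white oblong, 82 by 48 mm, with an ear at each end, 108 mm overall.
- flange_mat_top (a point): Mat for the flange. The mat is a fixed round black rubber mat, 116 mm in diameter and 6 mm thick, with a flush white silhouette in its middle. The point is the centre of its top face, 6 mm above the bench; z is up, x and y are parallel to the silhouette's edges. Its silhouette is a white square, 66 by 66 mm.
- bulb_box_mid (a point): A small loose cardboard carton, 62 by 38 mm, 32 mm high, not part of the job: leave it where it is. The point is its centre, 16 mm above the bench; x is along its length.
- wrench_mid (a point): A short loose steel wrench lying flat, 110 mm long (x), up to 24 mm wide, 8 mm thick, not part of the job: leave it where it is. The point is the middle of its length, 4 mm above the bench.

How it is judged:
By the outcome, as a careful person would: the job done as asked, in the order asked, and still so for the second after the job is handed in, with the robot touching nothing.
It also fails if it takes over 106 s, if anything falls off the work surface, if the arm or the gripper's body presses on something with over 40 N, if the wrist force passes 120 N, or if a joint passes its speed limit or range.

## Working session

There is one attempt and no reset: what is moved stays moved. The work goes in short steps, each a Python script; the robot and the scene stay as the last script left them, time stands still between calls to the robot, and variables do not carry over. Pictures are saved under pics/ and viewed, about 12 in all and at most 16, crops included, and the job is handed in when it is done.

```bash
ls; mkdir -p pics
python3 - <<'E'
from workcell import *
import cv2,numpy as np
for n in("top","scene"):
    c=camera(n);cv2.imwrite(f"pics/{n}0.png",c["image"]);np.savez(f"/tmp/{n}0.npz",**c)
    print(n,c["fx"],c["fy"],c["cx"],c["cy"],c["cam_to_world"].round(3).tolist(),[k for k in c])
s=read_state();print(s["time"],s["eef_pos"],s["tool_rot"],s["finger_gap"],grip_point_offset)
E
```

```text
pics
top 433.9205599131372 433.9205599131372 253.51229524314374 187.4291918472836 [[0.023, 0.99, -0.139, 365.239], [-1.0, 0.025, 0.008, -9.357], [0.011, 0.139, 0.99, 1169.133], [0.0, 0.0, 0.0, 1.0]] ['image', 'range_z', 'fx', 'fy', 'cx', 'cy', 'cam_to_world']
scene 429.31227328021777 429.31227328021777 249.556160867298 195.77765078964063 [[-0.021, -0.782, 0.623, 1154.194], [1.0, -0.021, 0.006, -11.374], [0.008, 0.623, 0.782, 875.538], [0.0, 0.0, 0.0, 1.0]] ['image', 'range_z', 'fx', 'fy', 'cx', 'cy', 'cam_to_world']
0.1 [243.74134984 575.20218343 230.82362553] [[ 3.90114637e-01  9.20766239e-01 -3.21108893e-04]
 [ 9.20765814e-01 -3.90114766e-01 -8.86215150e-04]
 [-9.41266312e-04  5.00594103e-05 -9.99999556e-01]] 85.87651187433323 -18.700000000000003
```

View pics/top0.png

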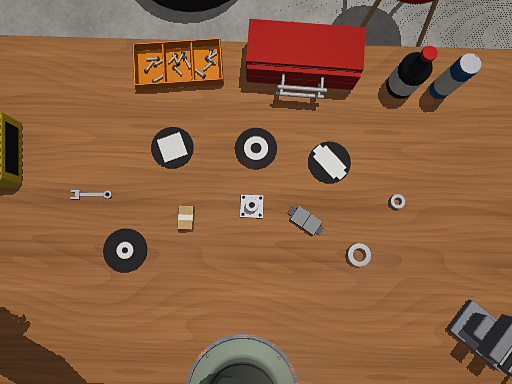

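View pics/scene0.png

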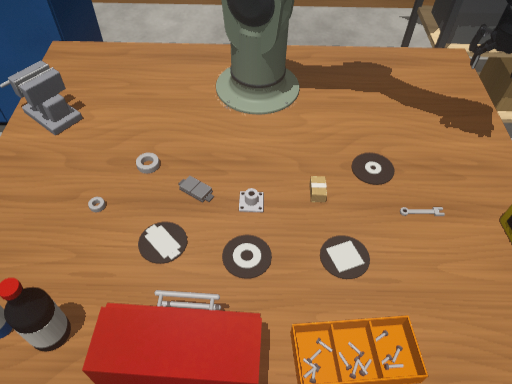

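The top view shows the mats: flange at (172,147), large-bearing at (256,148), pad at (329,162), small-bearing at (125,250). The parts are the flange (252,206), pad (306,220), small bearing (398,201) and large bearing (359,255). The carton is at (186,217) and the wrench at (91,194). The scene view agrees.

```bash
cat > lib.py <<'E'
import numpy as np, cv2
from workcell import *
def ray(c,uv,z):
    uv=np.atleast_2d(np.asarray(uv,float)); M=np.asarray(c["cam_to_world"])
    d=np.c_[(uv[:,0]-c["cx"])/c["fx"],-(uv[:,1]-c["cy"])/c["fy"],-np.ones(len(uv))]@M[:3,:3].T
    o=M[:3,3]; return o+d*((z-o[2])/d[:,2])[:,None]
def pix(c,p):
    M=np.asarray(c["cam_to_world"]); q=(np.asarray(p,float)-M[:3,3])@M[:3,:3]
    return np.array([c["cx"]-c["fx"]*q[0]/q[2],c["cy"]+c["fy"]*q[1]/q[2]])
def R(a):  # tool down, jaw axis x at angle a in the world
    s,c=np.sin(a),np.cos(a); return np.array([[c,s,0],[s,-c,0],[0,0,-1.]])
E
python3 - <<'E'
from lib import *
P=dict(lb_mat=((256,148),6,(247,256)),sb_mat=((125,250),6,(373,168)),bp_mat=((329,162),6,(163,242)),fl_mat=((172,147),6,(345,257)),
lb=((359,255),20,(148,159)),sb=((398,201),16,(97,203)),bp=((306,220),18,(196,188)),fl=((251.5,206),8,(252,200)),box=((186,217),32,0),wr=((91,194),4,0))
t=dict(np.load("/tmp/top0.npz"));s=dict(np.load("/tmp/scene0.npz"))
for k,(uv,z,w) in P.items(): print(k,ray(t,uv,z)[0].round(),ray(s,w,z)[0].round() if w else "")
movep([560,0,380],R(np.pi/2))
c=camera("wrist");cv2.imwrite("pics/w1.png",c["image"]);np.savez("/tmp/w1.npz",**c)
st=read_state();print(st["time"],st["qpos"],np.asarray(c["cam_to_world"]).round(2).tolist(),c["fx"])
E
```

```text
lb_mat [638. -23.   6.] [641. -21.   6.]
sb_mat [354. 317.   6.] [355. 318.   6.]
bp_mat [ 604. -224.    6.] [ 607. -221.    6.]
fl_mat [635. 207.   6.] [637. 208.   6.]
lb [ 355. -300.   20.] [ 352. -298.   20.]
sb [ 501. -407.   16.] [ 503. -402.   16.]
bp [ 444. -160.   18.] [ 449. -157.   18.]
fl [478. -15.   8.] [476. -12.   8.]
box [443. 156.  32.] 
wr [501. 418.   4.] 
2.5417 [-0.35283176  0.30366086  0.3284784   1.57747918 -0.10104899  1.27751821
  1.56281661] [[-0.0, -0.96, -0.28, 487.63], [1.0, -0.0, -0.0, 0.85], [0.0, -0.28, 0.96, 523.35], [0.0, 0.0, 0.0, 1.0]] 304.6070903569356
```

View pics/w1.png

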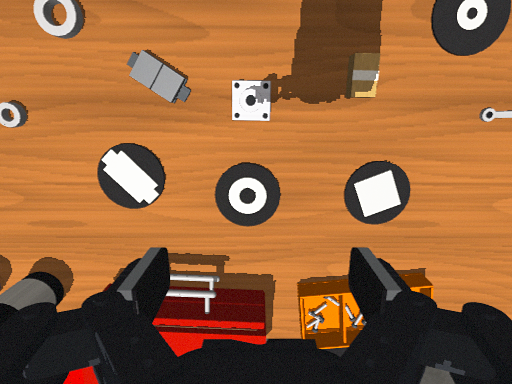

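Wrist view from 523 mm: the mats are at (131,176) pad, (248,194) large, (377,192) flange and (472,14) small. The parts are the flange (251,100), pad (158,77), large bearing (59,13) and small bearing (10,113). I'll measure the mats from this view.

```bash
cat >> lib.py <<'E'
def blob(c,seed,z,vmin,smax=60,fill=True,roi=70):
    """bright grey blob nearest the seed, cast on plane z: centre (of filled outline), minAreaRect, contour"""
    hsv=cv2.cvtColor(c["image"],cv2.COLOR_BGR2HSV)
    m=((hsv[...,2]>=vmin)&(hsv[...,1]<=smax)).astype(np.uint8)
    box=np.zeros_like(m); cv2.circle(box,tuple(int(v) for v in seed),roi,1,-1); m&=box
    cs,_=cv2.findContours(m,cv2.RETR_EXTERNAL,cv2.CHAIN_APPROX_NONE)
    k=max(cs,key=cv2.contourArea); w=ray(c,k[:,0],z)[:,:2].astype(np.float32)
    M=cv2.moments(w.reshape(-1,1,2)); r=cv2.minAreaRect(w)
    cir=cv2.minEnclosingCircle(w)
    b=cv2.boxPoints(r); e0,e1=b[1]-b[0],b[2]-b[1]; e=e0 if np.hypot(*e0)>np.hypot(*e1) else e1
    return dict(cen=np.array([M["m10"]/M["m00"],M["m01"]/M["m00"]]),rect=np.array(r[0]),size=sorted(r[1]),ang=np.arctan2(e[1],e[0]),circ=cir,px=k)
def show(d): return f"cen {d['cen'].round(1)} rect {d['rect'].round(1)} size {np.round(d['size'],1)} ang {d['ang']:.3f} circ {np.round(d['circ'][0],1)} r{d['circ'][1]:.1f}"
E
python3 - <<'E'
from lib import *
c=dict(np.load("/tmp/w1.npz"));t=dict(np.load("/tmp/top0.npz"))
for n,s,u,z in(("lb",(248,194),(256,148),6),("sb",(472,14),(125,250),6),("bp",(131,176),(329,162),6),("fl",(377,192),(172,147),6),("part_fl",(251,100),(252,206),8)):
    print(n,show(blob(c,s,z,170,roi=40)));print("   top",show(blob(t,u,z,150,roi=22)))
print(c["image"][70,150],c["image"][10,40],c["image"][3,45:75].tolist())
E
```

```text
lb cen [638.6 -18.7] rect [639.  -18.2] size [64.5 65.6] ang -1.570 circ [638.4 -18.8] r33.5
   top cen [639.8 -21.9] rect [639.9 -21.8] size [63.2 64.5] ang 0.026 circ [639.6 -21.8] r33.3
sb cen [352.9 321.7] rect [354.1 321.7] size [38.8 44.5] ang -1.569 circ [351.6 321.8] r22.4
   top cen [354.  318.5] rect [353.6 318.3] size [39.5 42.2] ang 0.062 circ [353.8 318.4] r22.0
bp cen [ 604.8 -221.7] rect [ 604.8 -221.6] size [ 48.6 108. ] ang 0.750 circ [ 605.3 -221.9] r55.0
   top cen [ 606.1 -224.6] rect [ 606.4 -224.4] size [ 48.1 108. ] ang 0.750 circ [ 606.4 -225. ] r54.9
fl cen [634.5 211.2] rect [634.5 211.1] size [66.7 67. ] ang 0.385 circ [634.7 211.1] r46.0
   top cen [636.4 207.2] rect [636.7 207.3] size [65.9 66. ] ang 0.384 circ [636.6 206.9] r45.2
part_fl cen [482.3 -16.4] rect [478.2 -11.3] size [60.7 61.5] ang -0.023 circ [478.7 -11.3] r42.2
   top cen [478.9 -14.5] rect [479.2 -14.3] size [60.  60.7] ang -0.029 circ [479.7 -14.5] r41.9
[162 160 161] [222 224 226] [[116, 116, 116], [56, 60, 61], [59, 60, 60], [63, 62, 65], [63, 65, 63], [75, 77, 77], [78, 77, 77], [82, 82, 80], [81, 79, 81], [79, 82, 82], [82, 81, 80], [82, 84, 85], [85, 86, 94], [102, 101, 108], [92, 102, 121], [73, 90, 114], [128, 142, 162], [214, 216, 222], [229, 230, 229], [227, 228, 228], [222, 223, 225], [225, 224, 226], [225, 226, 228], [227, 227, 228], [224, 224, 228], [225, 226, 229], [227, 228, 230], [144, 141, 147], [69, 69, 68], [70, 71, 71]]
```

```bash
cat >> lib.py <<'E'
def look(xy,a,name,z=200):
    ty=R(a)[:2,1]; p=np.r_[np.asarray(xy)+72*ty,z]
    movep(p,R(a)); c=camera("wrist"); cv2.imwrite(f"pics/{name}.png",c["image"]); np.savez(f"/tmp/{name}.npz",**c); return c
E
python3 - <<'E'
from lib import *
f=(478.5,-14)
for n,a in(("fa",np.pi/2),("fb",-np.pi/2)):
    try: c=look(f,a,n)
    except PlanningError as e: print(n,e);continue
    print(n,show(blob(c,pix(c,(*f,8)),8,150,roi=75)),pix(c,(*f,8)),read_state()["qpos"][6])
print(read_state()["time"])
E
```

```text
fa cen [461.  -21.1] rect [466.1 -16.6] size [37.7 51.6] ang 1.540 circ [463.4 -15.9] r29.9 [257.99279883 105.79116215] 1.6455548606293788
fb cen [477.9 -11.5] rect [478.  -11.7] size [60.8 62.1] ang -1.569 circ [477.7 -11.5] r42.2 [259.43234893 106.30444902] -0.9880595250080249
5.7333
```

Run:
```python
from lib import *
a=cv2.imread("pics/fa.png");b=cv2.imread("pics/fb.png");cv2.imwrite("pics/fab.png",np.hstack([a[:260,130:400],b[:260,130:400]]))
for n in("fa","fb"):
    c=dict(np.load(f"/tmp/{n}.npz"))
    for v in(25,50,60): print(n,v,show(blob(c,pix(c,(478.5,-12,8)),8,v,40 ,roi=75)))
    M=c["cam_to_world"];print(M[:3,3].round(1))
```

```text
fa 25 cen [477.6 -11.7] rect [477.8 -11.6] size [61.5 61.7] ang -0.011 circ [477.7 -11.3] r42.4
fa 50 cen [477.6 -11.7] rect [477.8 -11.6] size [61.5 61.7] ang -0.011 circ [477.7 -11.3] r42.4
fa 60 cen [477.6 -11.7] rect [477.8 -11.6] size [61.5 61.7] ang -0.011 circ [477.7 -11.3] r42.4
[478.8 -13.7 344.6]
fb 25 cen [477.9 -11.4] rect [478.  -11.7] size [60.8 61.8] ang -1.569 circ [477.7 -11.5] r42.2
fb 50 cen [477.9 -11.4] rect [478.  -11.7] size [60.8 61.8] ang -1.569 circ [477.7 -11.5] r42.2
fb 60 cen [477.9 -11.4] rect [478.  -11.7] size [60.8 61.8] ang -1.569 circ [477.7 -11.5] r42.2
[477.7 -13.8 343.6]
```

View pics/fab.png

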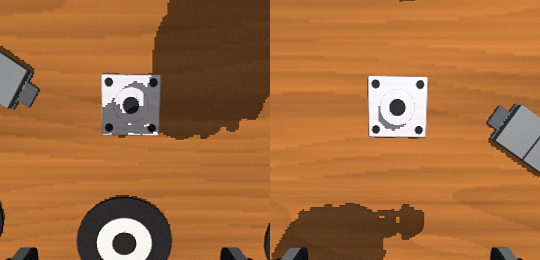

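The wrist camera agrees with itself to about 0.2 mm from opposite sides, so I'll trust it over the fixed cameras. They sit about (+1.5, −3) mm off. Next is the large bearing.

```bash
cat >> lib.py <<'E'
MAT=dict(lb=(638.5,-18.9),bp=(604.6,-221.8),fl=(634.3,211.0))
def angles(pick,place,cands,turn=0):
    """pick the grasp angle (and turn) whose wrist joint stays nearest its middle at look, pick and place"""
    best=None
    for a in cands:
        qs=[inverse_kinematics(np.r_[p,z],R(b)) for p,b,z in((np.asarray(pick)+72*R(a)[:2,1],a,200),(pick,a,5),(place,a+turn,10),(place,a+turn,110))]
        if any(q is None for q in qs): continue
        s=max(abs(q[6]) for q in qs)
        if best is None or s<best[0]: best=(s,a)
    return best
def pick(xy,a,z,up=110):
    movel([*xy,z+45],R(a),max_speed=250); hit=movel([*xy,z],max_speed=80,guard=15); clamp()
    s=read_state(); print("pick hit",hit,"gap",round(s["finger_gap"],1),"z",s["eef_pos"].round(1)); movel([*xy,up],max_speed=150)
    print("lifted gap",round(read_state()["finger_gap"],1),"t",read_state()["time"])
def place(xy,a,z,up=110):
    movep([*xy,up],R(a)); movel([*xy,z+12],max_speed=150); hit=movel([*xy,z-1.5],max_speed=20,guard=6)
    s=read_state(); print("place hit",hit,s["eef_pos"].round(2),s["ft_force"].round(1)); open_gripper(); movel([*xy,up+40],max_speed=200)
    print("t",read_state()["time"])
E
python3 - <<'E'
from lib import *
p=(353.5,-297)
b=angles(p,MAT["lb"],np.arange(-3,3.2,.3));print(b)
c=look(p,b[1],"lb1");d=blob(c,pix(c,(*p,20)),20,55,60,roi=60);print(show(d),read_state()["time"])
c2=c["image"].copy();cv2.drawContours(c2,[d["px"]],-1,(0,255,0),1);cv2.imwrite("pics/lb1d.png",c2)
E
```

```text
(np.float64(0.5121044465378144), np.float64(-0.9000000000000012))
cen [ 355.5 -297.5] rect [ 355.6 -297.4] size [60.4 60.9] ang -0.441 circ [ 355.5 -297.5] r30.9 7.3333
```

View pics/lb1d.png

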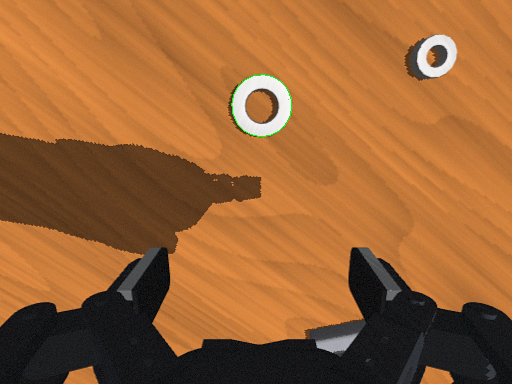

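The outline at (262,105) sits cleanly on the ring, so I'm picking it up.

Run:
```python
from lib import *
a=-0.9;p=(355.5,-297.5)
pick(p,a,3); 
s=read_state()
if s["finger_gap"]>55: place(MAT["lb"],a,9)
```

```text
pick hit False gap 60.2 z [ 355.8 -297.7    4.1]
lifted gap 59.7 t 10.1333
place hit True [638.53 -18.79  10.44] [-0.8 -0.4  7.8]
t 14.125
```

Run:
```python
from lib import *
c=look((638.5,-18.9),-0.9,"lbv",150);d=blob(c,pix(c,(638.5,-18.9,26)),26,100,60,roi=70);print("lb placed",show(d))
p=(353,321.8)
c=look(p,-0.9,"sbm");d=blob(c,pix(c,(*p,6)),6,100,60,roi=60);print("sbmat",show(d)); m=d["cen"]
p=(500,-404)
b=angles(p,m,np.arange(-3,3.2,.3));print(b)
c2=look(p,b[1],"sb1");d=blob(c2,pix(c2,(*p,16)),16,55,60,roi=60);print(show(d),read_state()["time"])
l=cv2.imread("pics/lbv.png");cv2.imwrite("pics/v1.png",np.hstack([l[:250,110:400],c["image"][:250,110:400],c2["image"][:250,110:300]]))
```

```text
lb placed cen [638.1 -19. ] rect [638.4 -18.9] size [61.6 62.3] ang 1.454 circ [638.1 -18.9] r31.5
sbmat cen [352.5 320.5] rect [352.7 320.7] size [43.9 43.9] ang 0.671 circ [352.3 320.4] r22.7
(np.float64(0.7460187155487013), np.float64(-0.3000000000000016))
cen [ 499.9 -402.9] rect [ 500.  -402.7] size [38.3 38.6] ang 1.273 circ [ 499.9 -403. ] r19.7 19.2583
```

View pics/v1.png

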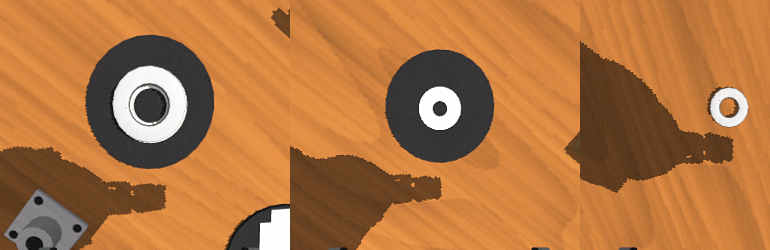

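The large bearing is centred on its ring silhouette, and the small-bearing mat and part are both cleanly measured. Next I'll move the small bearing, check it, and look at the pad and the two remaining mats.

Run:
```python
from lib import *
a=-0.3;m=(352.6,320.6)
pick((499.9,-402.9),a,3)
if read_state()["finger_gap"]<30: raise SystemExit("missed")
place(m,a,9)
c=look(m,-0.9,"sbv",150);print("sb placed",show(blob(c,pix(c,(*m,22)),22,100,60,roi=70)))
def L(n,p,z,v,a,roi): 
    c=look(p,a,n);d=blob(c,pix(c,(*p,z)),z,v,60,roi=roi);print(n,show(d),read_state()["time"]);return c
c1=L("flm",MAT["fl"],6,100,-0.9,70);c2=L("bpm",MAT["bp"],6,100,-0.9,70);c3=L("bp1",(447,-157),18,45,-0.9,65)
cv2.imwrite("pics/v2.png",np.hstack([x[30:200,150:370] for x in(c["image"],c1["image"],c2["image"])]))
cv2.imwrite("pics/bp1c.png",c3["image"][:250,100:420])
```

```text
pick hit False gap 37.3 z [ 500.1 -403.     3.7]
lifted gap 36.7 t 22.1833
place hit True [352.6  320.64   9.64] [-1.2 -0.9  9. ]
t 27.4833
sb placed cen [352.5 320.4] rect [352.7 320.2] size [41.8 42. ] ang -0.895 circ [352.4 320.4] r21.3
flm cen [634.3 210. ] rect [634.3 210. ] size [67.3 67.6] ang -1.187 circ [634.2 209.6] r47.0 29.3583
bpm cen [ 604.6 -221.4] rect [ 604.6 -221.4] size [ 49.6 109.5] ang 0.751 circ [ 604.6 -221.4] r55.9 31.0083
bp1 cen [ 442.6 -157.3] rect [ 442.6 -157.3] size [43.9 99.6] ang 0.992 circ [ 442.6 -157.4] r50.5 31.775
```

View pics/v2.png

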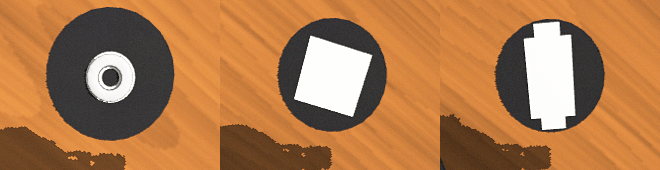

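View pics/bp1c.png

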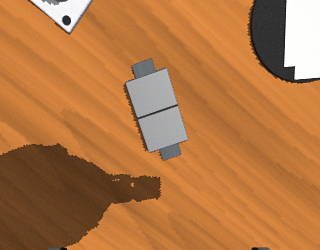

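The small bearing is centred, both remaining mats are cleanly outlined, and the pad is clear of its neighbours. Now the pad, then a check and the flange.

Run:
```python
from lib import *
p=(442.6,-157.3);m=(604.6,-221.5)
b=angles(p,m,[.992-np.pi/2,.992+np.pi/2],-.241);print(b);a=b[1]
movep([*p,110],R(a)); pick(p,a,3)
if read_state()["finger_gap"]<35: raise SystemExit("missed")
place(m,a-.241,9)
c=look(m,-0.9,"bpv",150);print("bp placed",show(blob(c,pix(c,(*m,24)),24,45,60,roi=95)),read_state()["time"])
p=(477.8,-11.6);m=(634.4,210.2)
bs=[(angles(p,m,np.arange(-3,3.1,.3),t),t) for t in(.389,.389-np.pi/2)];print(bs)
(s,a),t=min(bs);c2=look(p,a,"fl2");print("fl",show(blob(c2,pix(c2,(*p,8)),8,45,45,roi=75)),"a,t",a,t)
cv2.imwrite("pics/v3.png",np.hstack([x["image"][:250,110:400] for x in(c,c2)]))
```

```text
(np.float64(0.27927414215162794), -0.5787963267948966)
pick hit False gap 42.5 z [ 442.9 -157.3    3.5]
lifted gap 42.3 t 34.7417
place hit True [ 604.59 -221.43    9.61] [-1.6  0.5  8.4]
t 38.1417
bp placed cen [ 604.5 -221.1] rect [ 604.5 -221. ] size [106.2 107.3] ang -0.902 circ [ 604.4 -221.2] r53.9 38.5833
[((np.float64(0.15154025570606114), np.float64(-1.7763568394002505e-15)), 0.389), ((np.float64(0.7518002782081598), np.float64(0.5999999999999979)), -1.1817963267948965)]
fl cen [477.7 -11.4] rect [477.8 -11.4] size [60.8 61.8] ang -0.001 circ [477.8 -11.6] r42.4 a,t -1.7763568394002505e-15 0.389
```

View pics/v3.png

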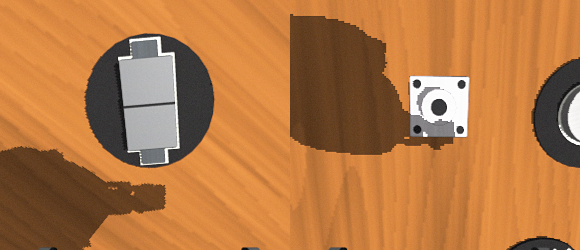

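The pad lies on its silhouette with an even white border. The flange is at (439,106) in the crop, turned about 0 rad. Now I'll move the flange.

Run:
```python
from lib import *
p=(477.8,-11.6);m=(634.4,210.2);a=0.
movep([*p,130],R(a)); pick(p,a,13,130)
if read_state()["finger_gap"]<25: raise SystemExit("missed")
place(m,.387,19,130)
c=look(m,-0.9,"flv",180);d=blob(c,pix(c,(*m,14)),14,100,60,roi=85);print("fl placed",show(d))
movep([560,0,380],R(np.pi/2));w=camera("wrist");t=camera("top")
cv2.imwrite("pics/v4.png",np.hstack([w["image"][:250],c["image"][:250,120:390]]));cv2.imwrite("pics/top9.png",t["image"]);print(read_state()["time"])
# carton and wrench against the first wrist and top view
i0=np.load("/tmp/top0.npz")["image"]
for n,(u,v) in(("box",(186,217)),("wrench",(91,194))): print(n,"mean px change",cv2.absdiff(i0,t["image"])[v-18:v+18,u-25:u+25].mean().round(2))
```

```text
pick hit False gap 32.0 z [478.  -11.6  13.5]
lifted gap 32.1 t 42.575
place hit True [634.3  210.22  19.56] [-1.  -0.4  9.2]
t 46.4833
fl placed cen [634.3 210. ] rect [634.1 209.9] size [65.8 65.9] ang -1.187 circ [634. 210.] r45.7
49.8583
box mean px change 28.71
wrench mean px change 2.06
```

View pics/v4.png

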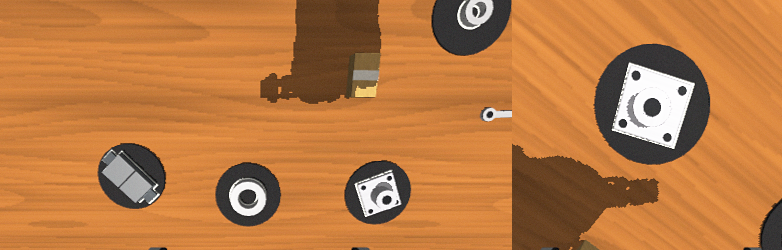

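All four parts sit centred and aligned. The carton (364,75) and wrench (488,115) are at the same pixels as in the first wrist view; the carton's pixel change in the top view is the arm's shadow.

```bash
python3 -c "
from workcell import *
finish_job()"
```

```text
the job is handed in; nothing more can be done
```

All four parts are on their mats and the job is handed in, at about 50 s of the 106 s allowed. I placed them in the order listed: large bearing, small bearing, brake pad, flange. Each was lowered until light contact was felt, then released.

**Position:** In the last wrist views the two bearings' centres came out within about 0.5 mm of their mat centres. For the pad and flange, the automatic outline took in the white silhouette as well as the part. I checked those two by eye: both are centred with an even white border and line up with their silhouettes.

**Carton and wrench:** Both appear at the same pixels as at the start in the wrist view. In the top view the wrench area barely changed. The carton area did change, which I put down to the arm's shadow across it.

**Disagreement:** The fixed top camera read about 1.5 mm differently in x and 3 mm in y from the wrist camera. I used the wrist camera, because it agreed with itself to about 0.2 mm when it viewed the flange from opposite sides. For the small-bearing and flange mats, a closer wrist look corrected my first reading by about 1 mm before I placed the part.

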